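# Build the sieve stack on the shaker

## Task

Build the sieve stack on the shaker's receiver pan, finest mesh at the bottom: first the blue sieve onto the pan, then the yellow sieve on the blue one, then the red sieve on the yellow one, and finally the lid on top, each fully seated in the rim below it and upright. Leave the green sieve, the timer, the vial and the forceps where they are.

Things in the scene. Friction and masses are not known exactly. Their poses are not given: they have to be found in the camera images.
- blue_sieve_mid (a point): Loose sieve, blue frame, finest mesh. Round 56 mm body, 40 mm tall, open top (inner dia. 51, mesh 32 mm below rim), on a tapered steel foot 10 mm tall (dia. 47 at the body, 39 at its underside). It nests in the rim below, 2 mm play, till the body rests on that rim. Point: on the axis, half-way up the body, 20 mm below rim, 30 above underside. z up. Seated: 20 mm above pan_rim.
- yellow_sieve_mid (a point): Loose sieve, yellow frame, medium mesh. Round 56 mm body, 40 mm tall, open top (inner dia. 51, mesh 32 mm below rim), on a tapered steel foot 10 mm tall (dia. 47 at the body, 39 at its underside). It nests in the rim below, 2 mm play, till the body rests on that rim. Point: on the axis, half-way up the body, 20 mm below rim, 30 above underside. z up. Seated: 40 mm above the lower sieve's point.
- red_sieve_mid (a point): Loose sieve, red frame, coarse mesh. Round 56 mm body, 40 mm tall, open top (inner dia. 51, mesh 32 mm below rim), on a tapered steel foot 10 mm tall (dia. 47 at the body, 39 at its underside). It nests in the rim below, 2 mm play, till the body rests on that rim. Point: on the axis, half-way up the body, 20 mm below rim, 30 above underside. z up. Seated: 40 mm above the lower sieve's point.
- green_sieve_mid (a point): Loose sieve, green frame, fine mesh. Round 56 mm body, 40 mm tall, open top (inner dia. 51, mesh 32 mm below rim), on a tapered steel foot 10 mm tall (dia. 47 at the body, 39 at its underside). It nests in the rim below, 2 mm play, till the body rests on that rim. Point: on the axis, half-way up the body, 20 mm below rim, 30 above underside. z up. Bystander, not to be moved.
- lid_knob (a point): Loose lid: white disc, dia. 56, 8 mm thick, with an upright black round knob (dia. 18, 36 mm tall) in the middle and below it the same 10 mm tapered foot as the sieves. Total height 54 mm. Point: on the knob's axis, 12 mm below its top, 24 mm above the disc's top, 42 mm above the underside. z up. Seated on a sieve: 52 mm above that sieve's point.
- pan_rim (a point): Round steel receiver pan, fixed in the middle of the sieve shaker (a low grey base, 100 x 100 mm, 24 mm tall, fixed to the work surface, small black knob on its front). Pan: outer dia. 56, inner 51, open top, inner floor 25 mm below the rim. Point: centre of the rim, 55 mm above the work surface. z up.
- timer: White bench timer with three coloured keys, 72 x 64 x 18 mm, lying loose; a bystander, not to be disturbed. Origin: centre of its underside, z up.
- vial: Small whitish vial with a white cap, 27 mm diameter, 61 mm tall, standing loose; a bystander, not to be disturbed. Origin: centre of its underside, z up.
- forceps: Steel forceps, 12 x 125 x 8 mm, lying loose with its length along its y axis; a bystander, not to be disturbed. Origin: centre of its underside, z up.

How it is judged (in metres and radians):
On the way, in this order (a step that is already met when the one before it is completed fails the run):
1. the blue sieve is seated on the receiver pan (z of blue_sieve_mid in the frame of pan_rim between 0.016 and 0.024 m and horizontal distance between blue_sieve_mid and pan_rim below 0.005 m and angle between blue_sieve_mid's own z axis and vertical below 0.1 rad), for 0.2 s.
2. the yellow sieve is seated on the blue sieve (z of yellow_sieve_mid in the frame of blue_sieve_mid between 0.036 and 0.044 m and horizontal distance between yellow_sieve_mid and blue_sieve_mid below 0.005 m and angle between yellow_sieve_mid's own z axis and vertical below 0.1 rad), for 0.2 s.
3. the red sieve is seated on the yellow sieve (z of red_sieve_mid in the frame of yellow_sieve_mid between 0.036 and 0.044 m and horizontal distance between red_sieve_mid and yellow_sieve_mid below 0.005 m and angle between red_sieve_mid's own z axis and vertical below 0.1 rad), for 0.2 s.
4. the lid is seated on the red sieve (z of lid_knob in the frame of red_sieve_mid between 0.048 and 0.056 m and horizontal distance between lid_knob and red_sieve_mid below 0.005 m and angle between lid_knob's own z axis and vertical below 0.1 rad), for 0.2 s.
At the end, for the whole second after the job is handed in: Blue sieve on the pan, yellow on blue, red on yellow, lid on red: each is fully seated (its height above the piece below within 4 mm of the seated height), centred on the piece below within 5 mm and upright within 0.1 rad (all of step 1 and all of step 2 and all of step 3 and all of step 4); the robot touches nothing.
It fails at once if the green sieve is moved (more than 25 mm) or tipped over (distance of green_sieve_mid from where it was at the start of the episode above 0.025 m or angle between green_sieve_mid's own z axis and vertical above 0.5 rad).
It fails at once if the timer is moved (more than 25 mm) or tipped over (distance of timer from where it was at the start of the episode above 0.025 m or angle between timer's own z axis and vertical above 0.5 rad).
It fails at once if the vial is moved (more than 25 mm) or tipped over (distance of vial from where it was at the start of the episode above 0.025 m or angle between vial's own z axis and vertical above 0.5 rad).
It fails at once if the forceps is moved (more than 25 mm) or tipped over (distance of forceps from where it was at the start of the episode above 0.025 m or angle between forceps's own z axis and vertical above 0.5 rad).
It also fails if it takes over 112 s, if anything falls off the work surface, if the arm or the gripper's body presses on something with over 40 N, if the wrist force passes 120 N, or if a joint passes its speed limit or range.

## Robot

A 7-joint arm with a two-finger parallel gripper is mounted at the origin on a cart in front of the work surface, level with it; the furniture and walls round the work are solid. World frame = base frame: x ahead of the robot, y to its left, z up, the work surface at z = 0. Lengths are in mm, angles in rad, forces in N, time in s.
With the tool pointing down it reaches from about 425 to 875 mm from the base axis. Payload 4.7 kg.
Tool frame: the origin (TCP) lies on the centre line of the jaws, within the pads' length; the fingertips stand 19 mm ahead of it and the grasp point (between the pads) is the TCP; z points along the fingers, y is the line along which they close (so a half turn about z gives the same grasp; the last joint's range is limited). The gripper opens to 85 mm and grips with 20 to 120 N. Pads are 22 mm wide; open, the fingers measure 114 mm over their backs; the gripper's body (76 mm by 85 mm) begins 54 mm behind the grasp point. The pads swing forward as they close: fully open they stand 13 mm farther back than shut.
Start: joints at [1.233, 0.321, -0.07, 1.45, 0.023, 1.371, -0.057], TCP at [223.964, -610.216, 250.349] pointing down, gripper open.
Joint ranges: [-2.86, 2.86], [-0.3, 2.09], [-1.38, 1.24], [0.06, 2.45], [-1.56, 4.7], [0.09, 2.05], [-2.69, 2.69]. Speed limits (rad/s): [2.57, 2.57, 3.14, 3.14, 3.14, 3.14, 3.14].

## Interface

Orientations are given as a unit quaternion [x, y, z, w].
In Python, from rig import arm gives the robot as it stands.
- The arm moves only by the shell command python3 -m creep 'ROWS' [FORCE]. ROWS is JSON, a list of rows, each a list of 7 numbers: the turn, a rotation vector about the tool's x, y, z in rad, then the shift along the tool's x, y, z in cm, then the gripper's target within -1 to 1 (fully open at 1, half-way at 0, shut at -1). A call has 1 to 5 rows; each row is the pose to reach, as a shift and turn from the pose commanded when the call began, along the tool's axes at that moment; what a row does not reach only later rows make up. A row lasts 1/10 s, in which the tool goes at most 50 mm and 8.59 degrees, less where a joint would pass 70% of its speed; a pose out of reach is approached as far as the arm can. A call with a gripper value outside its range is refused whole. The fingers move at their own pace and stop on an object; FORCE is the grip in N (left out, the last holds). Time passes only in rows, so rows that repeat a pose let the fingers close. It gives the time, the measured TCP pose, the force, the opening and the grip force at its end, in the units of the state.
- arm.state(): the state, without advancing time (a new reading comes with each control period).
- arm.camera(name): name is "scene" or "top" or "wrist"; returns a dict with "image" (384x512x3 uint8, blue, green, red), "fx", "fy", "cx", "cy" (pixels), "rvec" (rotation vector, rad) and "tvec" (3), from world to camera coordinates, as OpenCV has them; the wrist camera has in their place "mount" (4x4, takes a point from camera to tool coordinates, whose origin is the TCP and whose axes are the flange's). Camera axes: x right, y down, z forward; pixel columns grow to the right and rows downward; lengths in mm; the calibration is good to about 2 mm. A picture is of the moment at which its call begins: read the wrist's pose just before it. There is no depth.
- arm.hand_in(): hands the job in; it is judged then, once.
The state is a dict: "clock": time; "joint_positions": joint angles; "dq": joint speeds; "joint_efforts": joint torques, N m; "tool_pos": TCP position; "ee_rot": TCP orientation; "force": force on the tool from outside, world axes, zero at the start; "ft_torque": the same for the moment, N m; "finger_gap": opening from 0.0 (shut) to 1.0 (fully open); "finger_force": force on a finger pad.
Only numpy, scipy, OpenCV 4.12 (cv2) and the standard library are available. Lean on these libraries where they do the work, as an engineer would, in place of code of your own. Each camera call takes 0.05 s, during which the arm holds its last target. There are 200 camera calls.

## Working session

There is one attempt and no reset: what is moved stays moved. The work goes in short steps, Python scripts to look and compute and a shell command to move; the robot and the scene stay as the last step left them, time stands still between calls to the robot, and variables do not carry over. Pictures are saved under pics/ and viewed, at most 14 in all, crops included, and the job is handed in when it is done.

```bash
mkdir -p pics; ls; python3 - <<'E'
from rig import arm
import cv2,json
s=arm.state();print(s)
for n in("scene","top","wrist"):
    c=arm.camera(n);cv2.imwrite(f"pics/{n}0.png",c["image"]);print(n,{k:(v.tolist() if hasattr(v,'tolist') else v) for k,v in c.items() if k!="image"})
E
```

```text
pics
{'clock': 0.0, 'joint_positions': array([ 1.23311542,  0.32182113, -0.07010227,  1.45166483,  0.02258725,
        1.37076171, -0.05689107]), 'dq': array([ 3.03180153e-03, -2.10768697e-04,  2.02660142e-03, -9.68690064e-05,
        9.43545271e-04,  6.95403831e-04,  6.60502809e-04]), 'joint_efforts': array([-5.04952965e-06, -4.93587148e+01, -3.82231800e-01, -3.14335549e+01,
        1.30467440e-02,  1.14737314e-02, -1.29073865e-05]), 'tool_pos': array([ 223.77365027, -609.74923718,  249.2298919 ]), 'ee_rot': array([ 9.84566013e-01,  1.75011123e-01, -2.01682592e-04, -9.11869188e-04]), 'force': array([-0.09118209, -0.13571155,  0.38021204]), 'ft_torque': array([-0.00980578,  0.00286186,  0.027856  ]), 'finger_force': 0.0, 'finger_gap': 0.9976161955685267}
scene {'fx': 404.20378204514515, 'fy': 404.20378204514515, 'cx': 259.0752638987326, 'cy': 194.28376480509846, 'rvec': [1.8391133227322907, -1.0367848585052581, 0.6349863017993788], 'tvec': [-272.0381031506139, 242.83492691038524, 857.9660320586343]}
top {'fx': 423.66681529870914, 'fy': 423.66681529870914, 'cx': 258.46740812133635, 'cy': 185.75493949268184, 'rvec': [2.1636274578959567, -2.2131441196828137, 0.07072715716251705], 'tvec': [-15.387239320401312, 494.19703380200167, 1258.6967138647587]}
wrist {'fx': 327.86036542225565, 'fy': 327.86036542225565, 'cx': 258.23879117579884, 'cy': 192.82072801258892, 'mount': [[0.0011126893034388216, -0.9452819825635964, -0.32625256376486783, 84.02453593450574], [0.9999992793127951, 0.0009047034441769616, 0.0007892309970617718, 0.47042997680135645], [-0.00045088402349361827, -0.32625320680770825, 0.9452823079648125, -124.89560648316139], [0.0, 0.0, 0.0, 1.0]]}
```

View pics/top0.png

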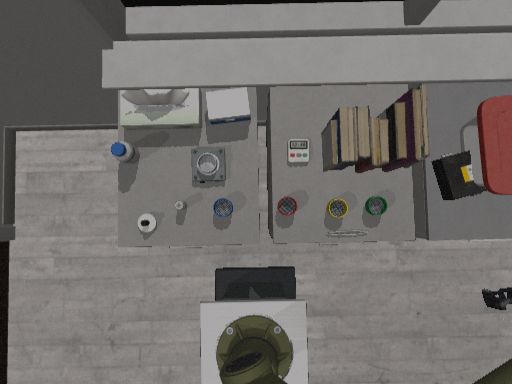

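View pics/scene0.png

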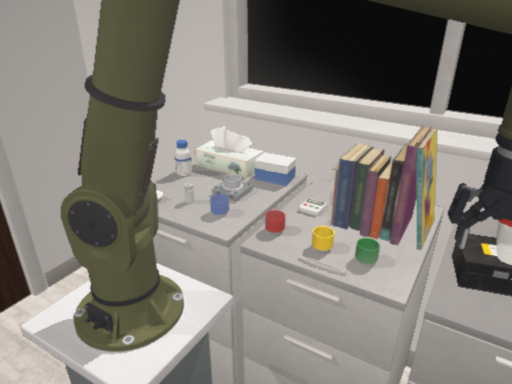

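The top view has x up and y to the left. Pixel positions are blue (223,208), red (287,206), yellow (338,208), green (376,205), lid (147,222), vial (180,205), pan (207,162), timer (298,151) and forceps (347,233). The scene view agrees, and all the pieces are standing upright.

```bash
cat > h.py <<'E'
import numpy as np,cv2
from scipy.spatial.transform import Rotation as Ro
from rig import arm
def ray2z(o,d,z): return o+d*(z-o[2])/d[2]
def fixed(c,uv,z):
    R=cv2.Rodrigues(np.array(c["rvec"]))[0];o=-R.T@np.array(c["tvec"])
    d=R.T@np.array([(uv[0]-c["cx"])/c["fx"],(uv[1]-c["cy"])/c["fy"],1]);return ray2z(o,d,z)
def wcam(c,s):
    M=np.array(c["mount"]);R=Ro.from_quat(s["ee_rot"]).as_matrix()
    return R@M[:3,:3],R@M[:3,3]+s["tool_pos"]
def wrist(c,s,uv,z):
    R,o=wcam(c,s);return ray2z(o,R@np.array([(uv[0]-c["cx"])/c["fx"],(uv[1]-c["cy"])/c["fy"],1]),z)
def proj(c,s,P):
    R,o=wcam(c,s);p=R.T@(np.atleast_2d(P)-o).T
    return np.c_[c["fx"]*p[0]/p[2]+c["cx"],c["fy"]*p[1]/p[2]+c["cy"]]
HUE={"blue":(105,130),"yellow":(20,35),"green":(45,85),"red":(170,10)}
def mask(img,col):
    H=cv2.cvtColor(img,cv2.COLOR_BGR2HSV);a,b=HUE[col];h=H[...,0]
    m=((h>=a)&(h<=b)) if a<b else ((h>=a)|(h<=b))
    return (m&(H[...,1]>110)&(H[...,2]>50)).astype(np.uint8)
def togo(s,P):
    "shift in cm along the tool axes to bring TCP to P"
    return np.round(Ro.from_quat(s["ee_rot"]).inv().apply(np.array(P)-s["tool_pos"])/10,2)
E
python3 - <<'E'
from h import *
c=arm.camera("top")
for n,uv,z in [("blue",(223,208),50),("red",(287,206),50),("yellow",(338,208),50),("green",(376,205),50),("lid",(146,222.5),54),("vial",(180,205),61),("pan",(207,163),55),("timer",(298,151),18),("forceps",(347,233),8)]:
    t=""
    if n in HUE:
        m=mask(c["image"],n);m[:185]=0;m[230:]=0;m[:,:uv[0]-15]=0;m[:,uv[0]+15:]=0
        x,y,w,h=cv2.boundingRect(m);uv=(x+(w-1)/2,y+(h-1)/2);t=(x,y,w,h)
    p=fixed(c,uv,z);print(n,p.round(),t,round(np.hypot(*p[:2])))
s=arm.state();print(togo(s,[560,88,250]))
E
```

```text
blue [432.  80.  50.] (213, 198, 20, 19) 439
red [ 433. -109.   50.] (278, 196, 19, 19) 447
yellow [ 421. -254.   50.] (327, 199, 21, 19) 492
green [ 426. -370.   50.] (367, 197, 20, 18) 564
lid [392. 302.  54.]  495
vial [440. 202.  61.]  484
pan [561. 123.  55.]  575
timer [ 596. -148.   18.]  614
forceps [ 346. -289.    8.]  451
[ 5.561e+01 -5.393e+01  2.000e-02]
```

```bash
python3 -m creep '[[0,0,-0.6,21,-12.3,0,1],[0,0,-0.6,21,-12.3,0,1],[0,0,-0.6,21,-12.3,0,1],[0,0,-0.6,21,-12.3,0,1],[0,0,-0.6,21,-12.3,0,1]]' 30; python3 - <<'E'
from h import *
s=arm.state();print(togo(s,[470,-190,230]),Ro.from_matrix(Ro.from_quat(s["ee_rot"]).as_matrix().T@np.array([[0,1,0],[1,0,0],[0,0,-1]]).astype(float)).as_rotvec())
E
```

```text
clock: 0.7
tool_pos: [380.3, -419.8, 250.4]
ee_rot: [0.888, 0.46, 0.0, 0.0]
force: [0.0, -0.4, -0.2]
finger_gap: 1.002
finger_force: 0.0
[23.95 -5.92  2.04] [ 3.27578023e-04 -2.80316693e-04 -6.14208254e-01]
```

```bash
python3 -m creep '[[0,0,-0.614,23.9,-5.9,2,1],[0,0,-0.614,23.9,-5.9,2,1],[0,0,-0.614,23.9,-5.9,2,1],[0,0,-0.614,23.9,-5.9,2,1],[0,0,-0.614,23.9,-5.9,2,1]]'; python3 -m creep '[[0,0,0,24,-2,0,1],[0,0,0,24,-2,0,1],[0,0,0,24,-2,0,1],[0,0,0,24,-2,0,1],[0,0,0,24,-2,0,1]]';  python3 - <<'E'
from h import *
s=arm.state();c=arm.camera("wrist");cv2.imwrite("pics/w1.png",c["image"]);print(s["ee_rot"],togo(s,[432,80,130]),s["clock"])
print(proj(c,s,[[432,80,50],[561,123,55],[433,-109,50]]).round())
E
```

```text
clock: 1.2
tool_pos: [469.7, -191.2, 230.2]
ee_rot: [0.707, 0.707, -0.0, 0.0]
force: [0.8, -0.2, -0.2]
finger_gap: 0.996
finger_force: 0.0
clock: 1.7
tool_pos: [449.8, 49.6, 230.4]
ee_rot: [0.708, 0.706, 0.0, 0.0]
force: [0.9, -0.5, 0.6]
finger_gap: 0.997
finger_force: 0.0
[7.08198642e-01 7.06013116e-01 8.51045326e-06 4.03954649e-04] [ 3.04 -1.79 10.04] 1.7
[[239. 140.]
 [385.  92.]
 [243. 308.]]
```

View pics/w1.png

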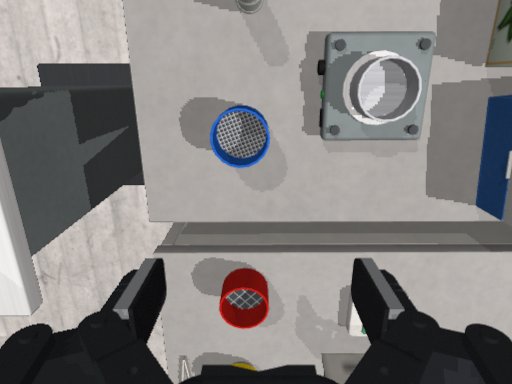

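The wrist view shows the blue rim at (241,137) and the red rim at (244,303). The pan is on the shaker at about (388,88). Predictions match to about 5 px. Next I'll measure blue and put the camera right above the pan.

```bash
cat >> h.py <<'E'
from scipy.optimize import least_squares
T=np.linspace(0,2*np.pi,180)
def ring(x,y,z,r): return np.c_[x+r*np.cos(T),y+r*np.sin(T),np.full(180,z)]
def sieve(c,s,col,g,z0=0):
    "fit body silhouette's box; z0 = underside height"
    m=mask(c["image"],col);u,v=proj(c,s,[[g[0],g[1],z0+40]])[0]
    n,l,st,ce=cv2.connectedComponentsWithStats(m)
    k=min((i for i in range(1,n) if st[i,4]>200),key=lambda i:np.hypot(*(ce[i]-(u,v))))
    x,y,w,h=st[k,:4];b=np.array([x,y,x+w-1,y+h-1])
    def f(p):
        q=np.r_[proj(c,s,ring(p[0],p[1],z0+50,28)),proj(c,s,ring(p[0],p[1],z0+10,28))]
        return np.r_[q.min(0),q.max(0)]-b
    r=least_squares(f,g[:2]);return r.x.round(1),r.fun.round(1)
E
python3 - <<'E'
from h import *
s=arm.state();c=arm.camera("wrist")
print(sieve(c,s,"blue",(432,80)),sieve(c,s,"red",(433,-109)))
E
python3 -m creep '[[0,0,0,-1,10,0,1],[0,0,0,-1,10,0,1],[0,0,0,-1,10,0,1],[0,0,0,-1,10,0,1],[0,0,0,-1,10,0,1]]'|head -2
python3 - <<'E'
from h import *
s=arm.state();c=arm.camera("wrist")
u,v=proj(c,s,[[561,123,55]])[0].astype(int);print(u,v,s["tool_pos"])
cv2.imwrite("pics/pan.png",cv2.resize(c["image"][v-60:v+60,u-60:u+60],None,fx=5,fy=5,interpolation=cv2.INTER_CUBIC))
E
```

```text
(array([433.1,  81.1]), array([-0.8, -0.5,  0.8,  0.6])) (array([ 433.3, -109.4]), array([-0.8, -1. ,  0.8,  1.1]))
clock: 2.3
tool_pos: [549.8, 36.2, 230.2]
270 75 [549.75323697  36.19509079 230.18209251]
```

View pics/pan.png

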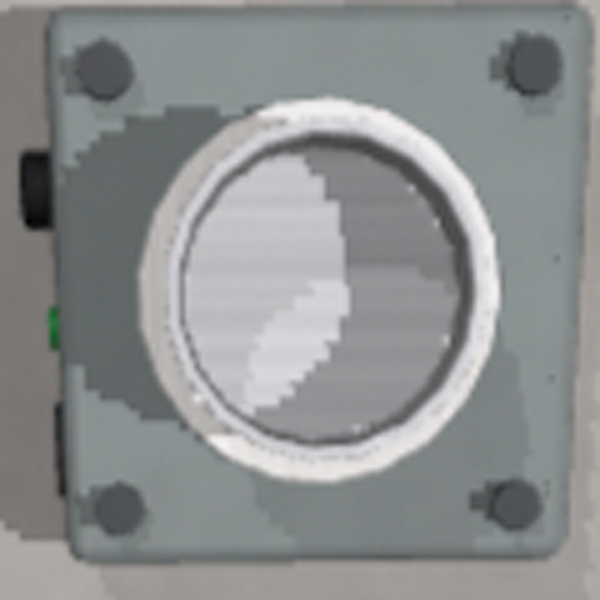

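The crop shows the pan rim with its inner edge centred at crop (325,289), which is pixel (274.7,72.4). The diameters match 51 and 56 mm. I'll go for blue.

```bash
python3 - <<'E'
from h import *
s=arm.state();c=arm.camera("wrist");print("pan",wrist(c,s,(274.7,72.4),55),togo(s,[433,81,120]))
E
python3 -m creep '[[0,0,0,4.5,-11.7,11,1],[0,0,0,4.5,-11.7,11,1],[0,0,0,4.5,-11.7,11,1],[0,0,0,4.5,-11.7,11,1],[0,0,0,4.5,-11.7,11,1]]'
python3 - <<'E'
from h import *
s=arm.state();print(togo(s,[433,81,33]),s["force"])
E
```

```text
pan [564.40808633 125.43023052  55.        ] [  4.44 -11.69  11.07]
clock: 2.9
tool_pos: [430.4, 81.5, 119.3]
ee_rot: [0.708, 0.706, -0.002, 0.001]
force: [0.3, -0.4, 1.2]
finger_gap: 0.996
finger_force: 0.0
[-0.01  0.28  8.63] [ 0.26466091 -0.37189656  1.2498502 ]
```

```bash
python3 -m creep '[[0,0,0,0,0.2,3,1],[0,0,0,0,0.2,6,1],[0,0,0,0,0.2,8.6,1],[0,0,0,0,0.2,8.6,1],[0,0,0,0,0.2,8.6,0]]' 30
python3 -m creep '[[0,0,0,0,0,0,-1],[0,0,0,0,0,0,-1],[0,0,0,0,0,0,-1],[0,0,0,0,0,0,-1],[0,0,0,0,0,0,-1]]' 30
python3 -m creep '[[0,0,0,0,0,0,-1],[0,0,0,0,0,0,-1],[0,0,0,0,0,0,-1]]'
```

```text
clock: 3.4
tool_pos: [437.2, 81.6, 35.6]
ee_rot: [0.709, 0.705, 0.001, 0.001]
force: [0.4, 0.3, -0.0]
finger_gap: 0.858
finger_force: 0.0
clock: 3.9
tool_pos: [437.3, 81.6, 36.5]
ee_rot: [0.709, 0.705, 0.001, 0.002]
force: [-2.2, -0.0, 7.0]
finger_gap: 0.658
finger_force: 30.9
clock: 4.2
tool_pos: [437.3, 81.6, 36.5]
ee_rot: [0.709, 0.705, 0.001, 0.002]
force: [-2.3, -0.9, 6.2]
finger_gap: 0.659
finger_force: 30.9
```

```bash
python3 -m creep '[[0,0,0,0,0,-2,-1],[0,0,0,0,0,-5,-1],[0,0,0,0,0,-9,-1],[0,0,0,0,0,-11.4,-1],[0,0,0,0,0,-11.4,-1]]'
python3 -m creep '[[0,0,0,1.5,4,0,-1],[0,0,0,3,8,0,-1],[0,0,0,4,12,0,-1],[0,0,0,4.2,12.6,0,-1],[0,0,0,4.2,12.6,0,-1]]'
python3 - <<'E'
from h import *
s=arm.state();c=arm.camera("wrist");print(togo(s,[564.4,125.8,105]),s["force"])
cv2.imwrite("pics/w2.png",c["image"])
E
```

```text
clock: 4.7
tool_pos: [439.0, 82.1, 153.0]
ee_rot: [0.709, 0.705, 0.003, 0.004]
force: [0.8, 0.7, -2.1]
finger_gap: 0.659
finger_force: 32.8
clock: 5.2
tool_pos: [562.0, 123.6, 147.1]
ee_rot: [0.709, 0.706, -0.0, -0.001]
force: [-1.1, -0.2, -1.6]
finger_gap: 0.653
finger_force: 32.9
[0.21 0.25 4.21] [-1.10444472 -0.19259009 -1.60585802]
```

View pics/w2.png

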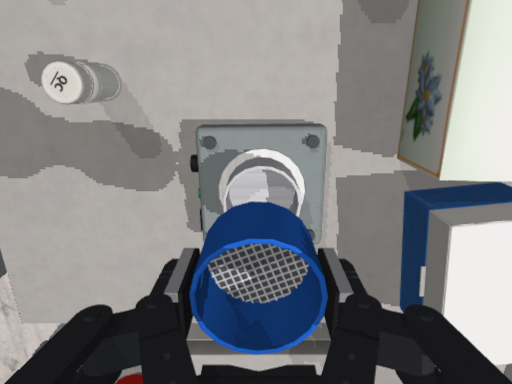

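Blue is held level, with its rim ellipse at about (259,296), and the pan is directly behind and below it. I'll check the rim centre while descending.

```bash
python3 - <<'E'
from h import *
s=arm.state();c=arm.camera("wrist");p=s["tool_pos"];print(wrist(c,s,(259,296),p[2]+13.5)-p)
q=proj(c,s,ring(p[0],p[1],p[2]+13.5,28));print(q.min(0),q.max(0))
E
python3 -m creep '[[0,0,0,0.1,0.1,1,-1],[0,0,0,0.2,0.25,2,-1],[0,0,0,0.2,0.25,3,-1],[0,0,0,0.2,0.25,4.2,-1],[0,0,0,0.2,0.25,4.2,-1]]'
python3 -m creep '[[0,0,0,0,0,0,-1],[0,0,0,0,0,0,-1]]'
```

```text
[ 0.45339128  1.14976958 13.5       ]
[188.53953698 235.94457553] [327.29450775 352.79807649]
clock: 5.8
tool_pos: [562.8, 124.3, 103.9]
ee_rot: [0.709, 0.705, -0.002, -0.001]
force: [-0.2, 0.0, -0.8]
finger_gap: 0.657
finger_force: 32.9
clock: 6.0
tool_pos: [564.7, 125.2, 106.7]
ee_rot: [0.709, 0.705, 0.0, 0.0]
force: [0.4, 0.9, -1.2]
finger_gap: 0.655
finger_force: 32.9
```

```bash
python3 -m creep '[[0,0,0,0,0,0.6,-1],[0,0,0,0,0,1.2,-1],[0,0,0,0,0,1.8,-1],[0,0,0,0,0,2.1,-1],[0,0,0,0,0,2.1,-1]]'
python3 -m creep '[[0,0,0,0,0,0.1,-1],[0,0,0,0,0,0.2,-1],[0,0,0,0,0,0.3,-1],[0,0,0,0,0,0.4,-1],[0,0,0,0,0,0.4,-1]]'
```

```text
clock: 6.5
tool_pos: [563.9, 124.9, 84.5]
ee_rot: [0.709, 0.705, -0.001, -0.0]
force: [0.4, 0.2, -1.5]
finger_gap: 0.657
finger_force: 32.9
clock: 7.0
tool_pos: [564.5, 125.1, 81.6]
ee_rot: [0.709, 0.705, -0.0, 0.0]
force: [-1.8, -0.5, 1.9]
finger_gap: 0.654
finger_force: 33.0
```

```bash
python3 -m creep '[[0,0,0,0,0,0,-0.5],[0,0,0,0,0,0,0.5],[0,0,0,0,0,0,1],[0,0,0,0,0,0,1],[0,0,0,0,0,0,1]]'
python3 -m creep '[[0,0,0,0,0,0,1],[0,0,0,0,0,-2,1],[0,0,0,0,0,-5,1],[0,0,0,0,0,-10,1],[0,0,0,0,0,-10,1]]'
python3 -m creep '[[0,0,0,-5,0,-4,1],[0,0,0,-9,0,-4,1],[0,0,0,-9,0,-4,1],[0,0,0,-9,0,-4,1]]'
python3 - <<'E'
from h import *
s=arm.state();c=arm.camera("wrist");cv2.imwrite("pics/w3.png",c["image"])
print(sieve(c,s,"blue",(564,125),45),togo(s,[470,-150,230]))
E
```

```text
clock: 7.5
tool_pos: [564.5, 125.0, 81.3]
ee_rot: [0.709, 0.705, 0.0, 0.0]
force: [0.4, 0.6, 0.0]
finger_gap: 0.996
finger_force: 0.0
clock: 8.0
tool_pos: [568.1, 126.9, 187.9]
ee_rot: [0.709, 0.705, 0.005, 0.003]
force: [0.8, -0.5, 0.6]
finger_gap: 1.002
finger_force: 0.0
clock: 8.4
tool_pos: [564.2, 32.9, 221.2]
ee_rot: [0.71, 0.704, -0.0, 0.0]
force: [0.6, 0.1, -0.4]
finger_gap: 1.001
finger_force: 0.0
(array([564.6, 125.1]), array([-0.7, -0.9,  0.7,  1.1])) [-18.37  -9.25  -0.87]
```

View pics/w3.png

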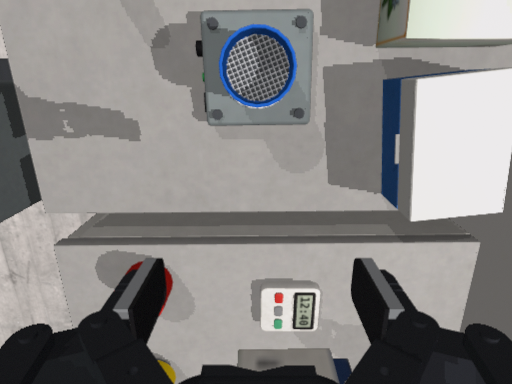

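Blue is seated on the pan, level and centred: the fit gives (564.6,125.1) against the pan's (564.4,125.4). On to yellow.

```bash
python3 -m creep '[[0,0,0,-14,-9,0,1],[0,0,0,-14,-9,0,1],[0,0,0,-14,-9,0,1],[0,0,0,-14,-9,0,1],[0,0,0,-14,-9,0,1]]' | head -2
python3 -m creep '[[0,0,0,-14.7,-2.9,1,1],[0,0,0,-14.7,-2.9,1,1],[0,0,0,-14.7,-2.9,1,1],[0,0,0,-14.7,-2.9,1,1],[0,0,0,-14.7,-2.9,1,1]]'|head -2
python3 - <<'E'
from h import *
s=arm.state();c=arm.camera("wrist")
for k,g in (("yellow",(421,-254)),("red",(433,-109)),("green",(426,-370))):
    try:print(k,sieve(c,s,k,g))
    except Exception as e:print(k,e)
p=sieve(c,s,"yellow",(421,-254))[0];print(togo(s,[*p,110]),s["tool_pos"],s["ee_rot"])
E
```

```text
clock: 8.95
tool_pos: [471.8, -105.9, 220.6]
clock: 9.45
tool_pos: [444.6, -249.9, 210.6]
yellow (array([ 423.1, -256.6]), array([-0.2, -1. ,  0.2,  1.1]))
red (array([ 432.8, -125.4]), array([ -0.3, -16.3,   0.3,  21.4]))
green (array([ 428.7, -373.4]), array([-1.2, -1.3,  1.2,  1.4]))
[-0.7  -2.15 10.05] [ 444.60209405 -249.93117482  210.55652128] [ 0.70850094  0.70570883  0.00085323 -0.00085652]
```

```bash
python3 -m creep '[[0,0,0,-0.7,-2.1,3,1],[0,0,0,-0.7,-2.1,7,1],[0,0,0,-0.7,-2.1,10,1],[0,0,0,-0.7,-2.1,10,1],[0,0,0,-0.7,-2.1,10,1]]' | head -2
python3 - <<'E'
from h import *
s=arm.state();c=arm.camera("wrist")
p,r=sieve(c,s,"yellow",(423,-256.6));print(p,r,togo(s,[*p,36]),s["tool_pos"])
E
```

```text
clock: 10.0
tool_pos: [423.9, -256.2, 111.9]
[ 423.  -256.6] [-0.5 -0.8  0.5  0.9] [-0.04 -0.09  7.59] [ 423.90938647 -256.22390612  111.90175567]
```

```bash
python3 -m creep '[[0,0,0,0,-0.1,3,1],[0,0,0,0,-0.1,6,1],[0,0,0,0,-0.1,7.6,1],[0,0,0,0,-0.1,7.6,1],[0,0,0,0,-0.1,7.6,1]]' 30 |head -2
python3 -m creep '[[0,0,0,0,0,0,0],[0,0,0,0,0,0,-1],[0,0,0,0,0,0,-1],[0,0,0,0,0,0,-1],[0,0,0,0,0,0,-1]]' 30
python3 -m creep '[[0,0,0,0,0,0,-1],[0,0,0,0,0,0,-1],[0,0,0,0,0,0,-1]]'
```

```text
clock: 10.55
tool_pos: [423.2, -258.7, 37.1]
clock: 11.05
tool_pos: [422.6, -258.9, 37.0]
ee_rot: [0.709, 0.705, -0.0, 0.001]
force: [-1.2, 0.9, 6.7]
finger_gap: 0.639
finger_force: 31.1
clock: 11.35
tool_pos: [422.6, -258.9, 37.0]
ee_rot: [0.709, 0.705, -0.0, 0.001]
force: [-0.4, 0.4, 6.0]
finger_gap: 0.64
finger_force: 31.1
```

```bash
python3 -m creep '[[0,0,0,0,0,-2,-1],[0,0,0,0,0,-5,-1],[0,0,0,0,0,-9,-1],[0,0,0,0,0,-13,-1],[0,0,0,0,0,-15,-1]]'|head -2
python3 -m creep '[[0,0,0,4,1,-0.5,-1],[0,0,0,8,2,-0.5,-1],[0,0,0,12.5,3,-0.5,-1],[0,0,0,17,4,-0.5,-1],[0,0,0,20,5,-0.5,-1]]'|head -2
python3 -m creep '[[0,0,0,4,2,0,-1],[0,0,0,8,4,0,-1],[0,0,0,12,6,0,-1],[0,0,0,16,8,0,-1],[0,0,0,18.4,9.2,0,-1]]'|head -2
python3 -m creep '[[0,0,0,0,0,0,-1],[0,0,0,0,0,0,-1]]'
python3 - <<'E'
from h import *
s=arm.state();c=arm.camera("wrist");p=s["tool_pos"];cv2.imwrite("pics/w4.png",c["image"])
print(sieve(c,s,"yellow",p,p[2]-37),p,togo(s,[564.6,125.1,140]))
E
```

```text
clock: 11.85
tool_pos: [423.0, -258.9, 189.3]
clock: 12.35
tool_pos: [472.5, -54.9, 190.9]
clock: 12.85
tool_pos: [566.0, 128.9, 190.6]
clock: 13.05
tool_pos: [565.1, 125.4, 190.1]
ee_rot: [0.708, 0.706, -0.0, -0.0]
force: [-0.5, -0.8, -1.4]
finger_gap: 0.642
finger_force: 32.8
(array([565.1, 127.7]), array([-0.5, -0.5,  0.5,  0.6])) [565.06599807 125.4106005  190.11229652] [-0.03 -0.04  5.01]
```

View pics/w4.png

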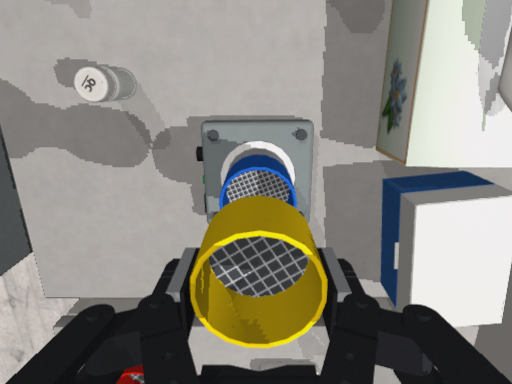

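Yellow is held level, and its axis is 2.3 mm beyond the TCP in +y. I'll correct by -2.6 mm along tool x and lower it.

```bash
python3 -m creep '[[0,0,0,-0.26,0,1,-1],[0,0,0,-0.26,0,2.2,-1],[0,0,0,-0.26,0,3.5,-1],[0,0,0,-0.26,0,4.5,-1],[0,0,0,-0.26,0,4.5,-1]]'|head -2
python3 -m creep '[[0,0,0,0,0,0,-1],[0,0,0,0,0,0.5,-1],[0,0,0,0,0,1,-1],[0,0,0,0,0,1.5,-1],[0,0,0,0,0,1.8,-1]]'
python3 -m creep '[[0,0,0,0,0,0.1,-1],[0,0,0,0,0,0.2,-1],[0,0,0,0,0,0.3,-1],[0,0,0,0,0,0.4,-1],[0,0,0,0,0,0.5,-1]]'
```

```text
clock: 13.6
tool_pos: [564.0, 121.7, 143.0]
clock: 14.1
tool_pos: [565.2, 122.4, 126.7]
ee_rot: [0.709, 0.705, -0.0, -0.0]
force: [-0.7, 0.0, -1.2]
finger_gap: 0.644
finger_force: 32.8
clock: 14.6
tool_pos: [565.5, 122.4, 122.3]
ee_rot: [0.709, 0.705, 0.0, 0.0]
force: [-0.2, -0.1, -1.0]
finger_gap: 0.638
finger_force: 32.8
```

```bash
python3 -m creep '[[0,0,0,0,0,0.05,-1],[0,0,0,0,0,0.1,-1],[0,0,0,0,0,0.1,-1]]'
```

```text
clock: 14.9
tool_pos: [565.5, 122.5, 122.1]
ee_rot: [0.709, 0.705, -0.0, 0.0]
force: [-2.5, -0.8, 4.2]
finger_gap: 0.642
finger_force: 33.4
```

Yellow makes contact at z = 122.1, against 122 expected. I'll release it, retreat and check from the side.

```bash
python3 -m creep '[[0,0,0,0,0,0,-0.5],[0,0,0,0,0,0,0.5],[0,0,0,0,0,0,1],[0,0,0,0,0,0,1],[0,0,0,0,0,0,1]]' |head -2
python3 -m creep '[[0,0,0,0,0,0,1],[0,0,0,0,0,-2,1],[0,0,0,0,0,-5,1],[0,0,0,0,0,-10,1],[0,0,0,0,0,-10,1]]' | head -2
python3 -m creep '[[0,0,0,-5,-3,0,1],[0,0,0,-10,-5,0,1],[0,0,0,-15,-7,0,1],[0,0,0,-20,-9,0,1],[0,0,0,-21,-10,0,1]]'|head -2
python3 - <<'E'
from h import *
s=arm.state();c=arm.camera("wrist")
for k,g,z in (("yellow",(565,125),85),("red",(433,-109.4),0)):print(k,sieve(c,s,k,g,z))
p=sieve(c,s,"red",(433,-109.4))[0];print(s["tool_pos"],togo(s,[*p,110]))
t=arm.camera("scene");cv2.imwrite("pics/s4.png",cv2.resize(t["image"][140:260,130:330],None,fx=4,fy=4))
E
```

```text
clock: 15.4
tool_pos: [565.4, 122.4, 121.1]
clock: 15.9
tool_pos: [568.7, 124.3, 227.8]
clock: 16.4
tool_pos: [462.9, -91.1, 221.1]Traceback (most recent call last):
  File "<stdin>", line 3, in <module>
  File "h.py", line 31, in sieve
    k=min((i for i in range(1,n) if st[i,4]>200),key=lambda i:np.hypot(*(ce[i]-(u,v))))
ValueError: min() iterable argument is empty
```

```bash
python3 - <<'E'
from h import *
s=arm.state();c=arm.camera("wrist")
p,r=sieve(c,s,"red",(433,-109.4));print(p,r,s["tool_pos"],togo(s,[*p,110]))
t=arm.camera("scene");cv2.imwrite("pics/s4.png",cv2.resize(t["image"][140:260,130:330],None,fx=4,fy=4))
E
```

```text
[ 433.  -108.9] [-0.5 -0.5  0.5  0.5] [460.27007372 -95.48742637 220.73236404] [-1.33 -2.67 11.09]
```

View pics/s4.png

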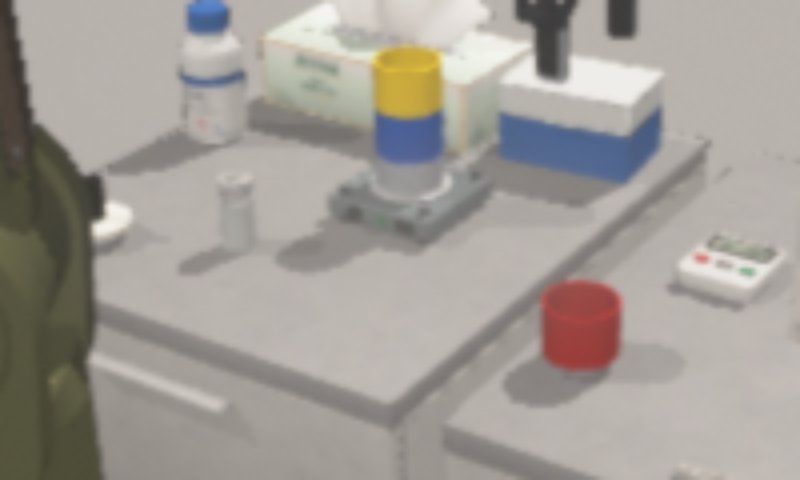

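The scene crop shows the yellow sieve (408,80) flush on the blue one (408,135) on the pan, all upright. Now red.

```bash
python3 -m creep '[[0,0,0,-1.3,-2.7,3,1],[0,0,0,-1.3,-2.7,7,1],[0,0,0,-1.3,-2.7,11,1],[0,0,0,-1.3,-2.7,11,1],[0,0,0,-1.3,-2.7,11,1]]' | head -2
python3 - <<'E'
from h import *
s=arm.state();c=arm.camera("wrist")
p,r=sieve(c,s,"red",(433,-109));print(p,r,togo(s,[*p,36]),s["tool_pos"])
E
```

```text
clock: 17.05
tool_pos: [437.9, -98.4, 111.7]
[ 433.1 -109. ] [-0.8 -0.7  0.8  0.8] [-1.07 -0.48  7.57] [437.90678284 -98.39829333 111.72304262]
```

```bash
python3 -m creep '[[0,0,0,-0.9,-0.4,3.5,1],[0,0,0,-0.9,-0.4,3.5,1],[0,0,0,-0.9,-0.4,3.5,1]]'
python3 - <<'E'
from h import *
s=arm.state();print(togo(s,[433.1,-109,36]),s["joint_positions"].round(2))
E
```

```text
clock: 17.4
tool_pos: [434.3, -108.7, 77.8]
ee_rot: [0.709, 0.705, 0.0, 0.0]
force: [0.2, 0.3, 1.0]
finger_gap: 0.999
finger_force: 0.0
[-0.03 -0.12  4.18] [ 1.    0.12 -0.84  2.1   0.11  0.96  0.1 ]
```

```bash
python3 -m creep '[[0,0,0,0,-0.1,2,1],[0,0,0,0,-0.1,4.2,1],[0,0,0,0,-0.1,4.2,1],[0,0,0,0,-0.1,4.2,1]]' 30
python3 - <<'E'
from h import *
s=arm.state();print(togo(s,[433.1,-109,36]))
E
```

```text
clock: 17.8
tool_pos: [433.5, -108.8, 35.9]
ee_rot: [0.709, 0.706, 0.0, 0.001]
force: [0.3, 0.2, 0.3]
finger_gap: 0.997
finger_force: 0.0
[-0.02 -0.04 -0.01]
```

```bash
python3 -m creep '[[0,0,0,0,0,0,0],[0,0,0,0,0,0,-1],[0,0,0,0,0,0,-1],[0,0,0,0,0,0,-1],[0,0,0,0,0,0,-1]]' 30|head -2
python3 -m creep '[[0,0,0,0,0,0,-1],[0,0,0,0,0,0,-1],[0,0,0,0,0,0,-1]]'
python3 -m creep '[[0,0,0,0,0,-2,-1],[0,0,0,0,0,-6,-1],[0,0,0,0,0,-11,-1],[0,0,0,0,0,-16,-1],[0,0,0,0,0,-20,-1]]'|head -2
python3 -m creep '[[0,0,0,3,1,0,-1],[0,0,0,7,3,0,-1],[0,0,0,11.5,5,0,-1],[0,0,0,15.5,7,0,-1],[0,0,0,19,9,0,-1]]'|head -2
python3 -m creep '[[0,0,0,2,2,0,-1],[0,0,0,4.2,4,0,-1],[0,0,0,4.2,4,0,-1],[0,0,0,4.2,4,0,-1]]'
python3 - <<'E'
from h import *
s=arm.state();c=arm.camera("wrist");p=s["tool_pos"]
print(sieve(c,s,"red",p,p[2]-36),p,togo(s,[565,125.1,180]))
E
```

```text
clock: 18.3
tool_pos: [433.3, -109.3, 35.8]
clock: 18.6
tool_pos: [433.2, -109.3, 35.8]
ee_rot: [0.709, 0.705, -0.0, 0.001]
force: [-1.6, -0.4, 7.6]
finger_gap: 0.651
finger_force: 30.8
clock: 19.1
tool_pos: [432.7, -108.5, 237.6]
clock: 19.6
tool_pos: [523.6, 82.8, 235.2]
clock: 20.0
tool_pos: [562.9, 123.0, 234.1]
ee_rot: [0.708, 0.706, -0.0, -0.001]
force: [-0.8, -0.3, -1.3]
finger_gap: 0.647
finger_force: 32.9
(array([562.9, 123.1]), array([-0.6, -0.5,  0.6,  0.6])) [562.8842713  123.03919434 234.06084354] [0.2  0.22 5.41]
```

```bash
python3 -m creep '[[0,0,0,0.1,0.1,1,-1],[0,0,0,0.2,0.2,2.5,-1],[0,0,0,0.2,0.2,4,-1],[0,0,0,0.2,0.2,5.2,-1],[0,0,0,0.2,0.2,5.2,-1]]'|head -2
python3 -m creep '[[0,0,0,0,0,0,-1],[0,0,0,0,0,0,-1]]'
```

```text
clock: 20.55
tool_pos: [563.9, 123.5, 179.6]
clock: 20.75
tool_pos: [565.8, 124.7, 182.8]
ee_rot: [0.709, 0.705, 0.0, 0.0]
force: [0.4, -0.1, -1.7]
finger_gap: 0.646
finger_force: 32.9
```

```bash
python3 -m creep '[[0,0,0,0,-0.05,0.5,-1],[0,0,0,0,-0.05,1,-1],[0,0,0,0,-0.05,1.5,-1],[0,0,0,0,-0.05,1.8,-1],[0,0,0,0,-0.05,1.8,-1]]'
python3 -m creep '[[0,0,0,0,0,0.1,-1],[0,0,0,0,0,0.2,-1],[0,0,0,0,0,0.3,-1],[0,0,0,0,0,0.4,-1],[0,0,0,0,0,0.4,-1]]'
```

```text
clock: 21.25
tool_pos: [564.5, 124.3, 163.6]
ee_rot: [0.709, 0.705, -0.0, -0.0]
force: [0.1, 0.4, -1.5]
finger_gap: 0.647
finger_force: 32.9
clock: 21.75
tool_pos: [565.1, 124.5, 160.9]
ee_rot: [0.709, 0.705, 0.0, 0.0]
force: [-0.8, -0.2, 3.8]
finger_gap: 0.649
finger_force: 33.2
```

```bash
python3 -m creep '[[0,0,0,0,0,0,-0.5],[0,0,0,0,0,0,0.5],[0,0,0,0,0,0,1],[0,0,0,0,0,0,1],[0,0,0,0,0,0,1]]' |head -2
python3 -m creep '[[0,0,0,0,0,0,1],[0,0,0,0,0,-2,1],[0,0,0,0,0,-5,1],[0,0,0,0,0,-9,1],[0,0,0,0,0,-9,1]]' | head -2
python3 -m creep '[[0,0,0,3,-3,0,1],[0,0,0,6,-6,0,1],[0,0,0,9,-9,1,1],[0,0,0,13,-12,2,1],[0,0,0,16,-14,3,1]]'|head -2
python3 -m creep '[[0,0,0,0,0,0,1],[0,0,0,0,0,0,1]]'
python3 - <<'E'
from h import *
s=arm.state();c=arm.camera("wrist");cv2.imwrite("pics/w5.png",c["image"]);print(proj(c,s,[[392,302,54]]))
t=arm.camera("scene");cv2.imwrite("pics/s5.png",cv2.resize(t["image"][120:240,130:330],None,fx=4,fy=4))
E
```

```text
clock: 22.25
tool_pos: [564.9, 124.4, 160.1]
clock: 22.75
tool_pos: [567.4, 126.0, 255.6]
clock: 23.25
tool_pos: [423.5, 287.0, 219.9]
clock: 23.45
tool_pos: [425.0, 285.6, 219.9]
ee_rot: [0.708, 0.706, -0.0, 0.0]
force: [1.1, -0.0, 0.5]
finger_gap: 1.0
finger_force: 0.0
[[221.57212249 157.98649771]]
```

View pics/w5.png

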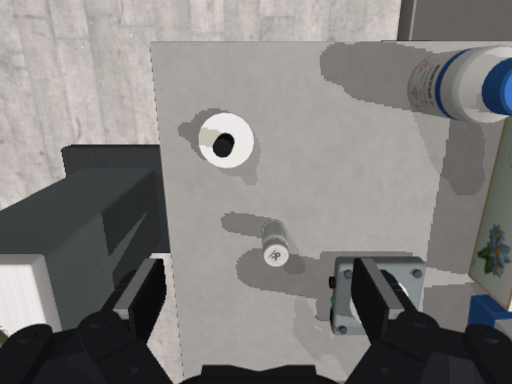

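View pics/s5.png

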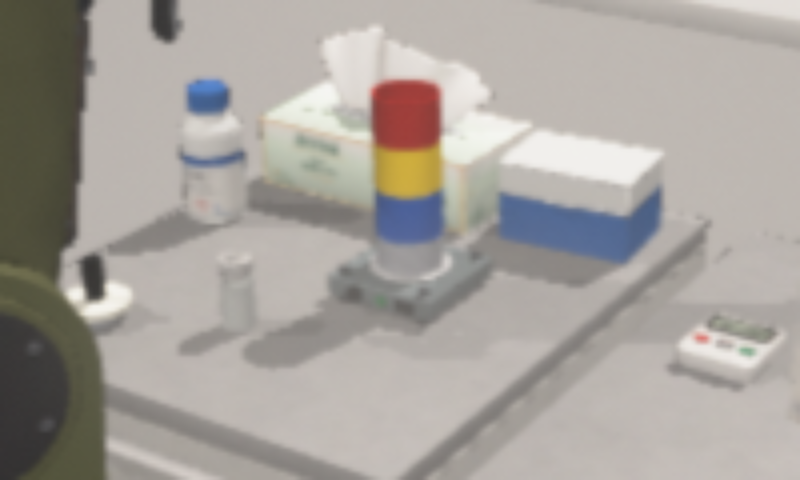

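In the wrist view the lid's disc is at about (226,140) and its knob at (223,146). The scene crop shows three flush sieves, (406,115), (406,170) and (406,218), upright. Next I'll fit the lid's disc and knob.

```bash
cat >> h.py <<'E'
def boxfit(c,s,m,g,parts):
    n,l,st,ce=cv2.connectedComponentsWithStats(m.astype(np.uint8));u,v=proj(c,s,[[*g,parts[0][0]]])[0]
    k=min((i for i in range(1,n) if st[i,4]>60),key=lambda i:np.hypot(*(ce[i]-(u,v))))
    x,y,w,h=st[k,:4];b=np.array([x,y,x+w-1,y+h-1])
    def f(p):
        q=np.vstack([proj(c,s,ring(*p,z,r)) for z,r in parts]);return np.r_[q.min(0),q.max(0)]-b
    r=least_squares(f,g[:2]);return r.x.round(1),r.fun.round(1),b
E
python3 - <<'E'
from h import *
s=arm.state();c=arm.camera("wrist");g=c["image"].min(2)
d=boxfit(c,s,g>215,(392,310),[(18,28),(10,28)]);k=boxfit(c,s,c["image"].max(2)<50,(392,310),[(54,9),(18,9)])
print(d,k);print(togo(s,[*k[0],130]))
E
```

```text
(array([393.3, 310.9]), array([-1.6, -1.7,  1.6,  2. ]), array([198, 112, 251, 165], dtype=int32)) (array([392.4, 311.1]), array([-1.4, -1.5,  1.6,  1.4]), array([211, 132, 231, 155], dtype=int32))
[ 2.69 -3.44  9.01]
```

```bash
python3 -m creep '[[0,0,0,1,-1.5,3,1],[0,0,0,2.6,-3.4,6,1],[0,0,0,2.6,-3.4,9,1],[0,0,0,2.6,-3.4,9,1],[0,0,0,2.6,-3.4,9,1]]'|head -2
python3 -m creep '[[0,0,0,0,0,0,1],[0,0,0,0,0,0,0.3]]'|head -2
python3 - <<'E'
from h import *
s=arm.state();print(togo(s,[392.8,311,43]),s["tool_pos"],s["joint_positions"].round(2))
E
```

```text
clock: 24.1
tool_pos: [392.8, 310.6, 130.7]
clock: 24.3
tool_pos: [393.4, 311.5, 131.8]
[-0.06 -0.08  8.88] [393.35902059 311.46915506 131.78802487] [ 0.34  0.28 -1.18  1.93  0.29  1.12 -0.96]
```

```bash
python3 -m creep '[[0,0,0,0,-0.05,3,0.3],[0,0,0,0,-0.05,6,0.3],[0,0,0,0,-0.05,8,0.3],[0,0,0,0,-0.05,8.8,0.3],[0,0,0,0,-0.05,8.8,0.3]]'
python3 -m creep '[[0,0,0,0,0,0,0],[0,0,0,0,0,0,-0.5],[0,0,0,0,0,0,-1],[0,0,0,0,0,0,-1],[0,0,0,0,0,0,-1]]' 30|head -2
python3 -m creep '[[0,0,0,0,0,0,-1],[0,0,0,0,0,0,-1],[0,0,0,0,0,0,-1],[0,0,0,0,0,0,-1]]'
python3 - <<'E'
from h import *
s=arm.state();print(s["joint_positions"].round(2))
E
```

```text
clock: 24.8
tool_pos: [391.5, 311.1, 42.3]
ee_rot: [0.709, 0.705, -0.0, -0.0]
force: [0.6, 0.8, -0.7]
finger_gap: 0.646
finger_force: 0.0
clock: 25.3
tool_pos: [392.2, 311.8, 43.4]
clock: 25.7
tool_pos: [392.2, 311.8, 43.4]
ee_rot: [0.709, 0.705, 0.001, 0.001]
force: [-0.2, -1.3, 7.2]
finger_gap: 0.194
finger_force: 29.6
[ 0.21  0.42 -1.06  2.    0.45  0.97 -1.08]
```

```bash
python3 -m creep '[[0,0,0,0,0,-2,-1],[0,0,0,0,0,-6,-1],[0,0,0,0,0,-11,-1],[0,0,0,0,0,-16,-1],[0,0,0,0,0,-20.5,-1]]'|head -2
python3 -m creep '[[0,0,0,-2,2,-1,-1],[0,0,0,-5,5,-1.5,-1],[0,0,0,-8.5,8,-1.5,-1],[0,0,0,-12,11,-1.5,-1],[0,0,0,-15,13.5,-1.5,-1]]'|head -2
python3 -m creep '[[0,0,0,-2,2,0,-1],[0,0,0,-3.6,3.6,0,-1],[0,0,0,-3.6,3.6,0,-1],[0,0,0,-3.6,3.6,0,-1]]'
python3 - <<'E'
from h import *
s=arm.state();c=arm.camera("wrist");p=s["tool_pos"];u=p[2]-43.4;cv2.imwrite("pics/w6.png",c["image"])
try:print(boxfit(c,s,c["image"].min(2)>200,p[:2],[(u+18,28),(u+10,28)]))
except Exception as e:print(e)
print(p,togo(s,[565,124.8,228]))
q=proj(c,s,ring(*p[:2],u+18,28));print(q.min(0),q.max(0))
E
```

```text
clock: 26.2
tool_pos: [390.9, 311.6, 249.2]
clock: 26.7
tool_pos: [526.9, 157.9, 262.1]
clock: 27.1
tool_pos: [561.0, 124.6, 261.8]
ee_rot: [0.709, 0.705, -0.0, -0.001]
force: [-0.2, 1.2, -0.0]
finger_gap: 0.197
finger_force: 29.7
(array([569.1, 130.5]), array([-16.9, -18.4,  16.9,  24.3]), array([236, 202, 312, 263], dtype=int32))
[561.01185984 124.5821002  261.84744777] [0.02 0.4  3.38]
[203.81061065 200.0932934 ] [312.34442821 296.57372916]
```

View pics/w6.png

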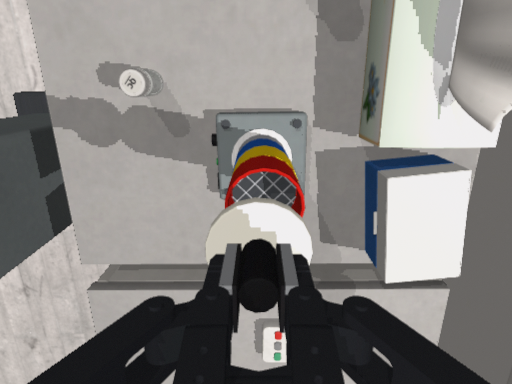

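The lid hangs level: its disc spans columns 206–312 with the top edge at row 201, against a predicted 204–312 and 200. It is centred on the TCP to about 1 mm, with the red rim just beyond it at (264,195). I'll lower it.

```bash
python3 -m creep '[[0,0,0,0,0.2,1,-1],[0,0,0,0,0.4,2,-1],[0,0,0,0,0.4,3,-1],[0,0,0,0,0.4,3.2,-1],[0,0,0,0,0.4,3.2,-1]]'|head -2
python3 -m creep '[[0,0,0,0,0,0,-1],[0,0,0,0,0,0,-1]]'
```

```text
clock: 27.65
tool_pos: [564.9, 124.5, 229.5]
clock: 27.85
tool_pos: [565.6, 124.6, 230.7]
ee_rot: [0.709, 0.705, 0.0, 0.0]
force: [0.1, -0.9, -1.0]
finger_gap: 0.199
finger_force: 29.7
```

```bash
python3 -m creep '[[0,0,0,0,-0.05,0.5,-1],[0,0,0,0,-0.05,1,-1],[0,0,0,0,-0.05,1.5,-1],[0,0,0,0,-0.05,1.9,-1],[0,0,0,0,-0.05,1.9,-1]]'
python3 -m creep '[[0,0,0,0,0,0.1,-1],[0,0,0,0,0,0.2,-1],[0,0,0,0,0,0.3,-1],[0,0,0,0,0,0.4,-1],[0,0,0,0,0,0.4,-1]]'
```

```text
clock: 28.35
tool_pos: [564.5, 124.2, 210.4]
ee_rot: [0.709, 0.705, -0.001, -0.0]
force: [-0.3, 0.3, -1.5]
finger_gap: 0.198
finger_force: 29.7
clock: 28.85
tool_pos: [565.2, 124.6, 208.3]
ee_rot: [0.709, 0.705, 0.0, 0.0]
force: [-0.9, -0.8, 3.9]
finger_gap: 0.201
finger_force: 30.2
```

```bash
python3 -m creep '[[0,0,0,0,0,0,-0.6],[0,0,0,0,0,0,-0.2],[0,0,0,0,0,0,0.3],[0,0,0,0,0,0,0.3],[0,0,0,0,0,0,0.3]]'
python3 -m creep '[[0,0,0,0,0,-1,0.3],[0,0,0,0,0,-3,0.3],[0,0,0,0,0,-6,0.3],[0,0,0,0,0,-9,0.3],[0,0,0,0,0,-9,0.3]]' | head -2
python3 -m creep '[[0,0,0,-3,-2,0,0.3],[0,0,0,-7,-5,0,0.3],[0,0,0,-11,-8,0,0.3],[0,0,0,-14,-9,0,0.3],[0,0,0,-14,-9,0,0.3]]'
python3 - <<'E'
from h import *
t=arm.camera("scene");cv2.imwrite("pics/s7.png",cv2.resize(t["image"][120:290,130:410],None,fx=2.85,fy=2.85))
E
```

```text
clock: 29.35
tool_pos: [564.8, 124.4, 207.0]
ee_rot: [0.709, 0.705, -0.0, -0.0]
force: [0.4, -0.2, 0.3]
finger_gap: 0.65
finger_force: 0.0
clock: 29.85
tool_pos: [566.8, 125.8, 302.2]
clock: 30.35
tool_pos: [472.5, -21.3, 297.2]
ee_rot: [0.713, 0.702, -0.002, 0.002]
force: [0.7, 0.5, 0.9]
finger_gap: 0.649
finger_force: 0.0
```

View pics/s7.png

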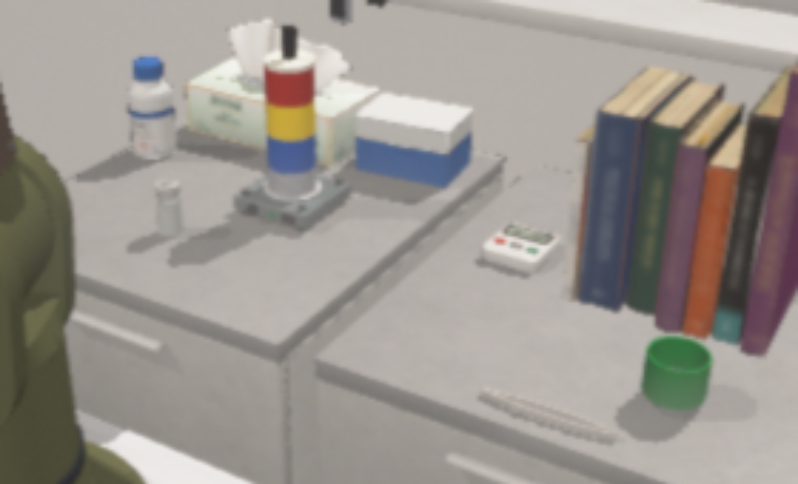

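The stack is blue, yellow, red and lid, with the knob at (289,42). It is upright and flush, the bystanders are untouched and the gripper is clear. I'll let the arm settle and hand in.

```bash
python3 -m creep '[[0,0,0,0,0,0,0.3],[0,0,0,0,0,0,0.3],[0,0,0,0,0,0,0.3]]'|head -2
python3 -c "
from rig import arm
print(arm.hand_in())"
```

```text
clock: 30.7
tool_pos: [474.6, -13.4, 297.2]
the job is handed in; nothing more can be done
None
```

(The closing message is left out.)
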